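Load specimen mounts into the stage carrier

ROBOT

A 7-joint arm with a two-finger parallel gripper is mounted at the origin on the work surface. World frame = base frame: x ahead of the robot, y to its left, z up, the work surface at z = 0. Lengths are in mm, angles in rad, forces in N, time in s.
With the tool pointing down it reaches from about 400 to 900 mm from the base axis. Payload 5.5 kg.
Tool frame: the origin (TCP) lies on the centre line of the jaws, within the pads' length; the fingertips stand env.tcp_to_tips ahead of it and the grasp point (between the pads) is the TCP (env.tcp_to_tips is the distance from the TCP to the fingertips, in mm); z points along the fingers, y is the line along which they close (so a half turn about z gives the same grasp; the last joint's range is limited). The gripper opens to 85 mm and grips with 20 to 120 N. Pads are 22 mm wide; open, the fingers measure 114 mm over their backs; the gripper's body (76 mm by 85 mm) begins 54 mm behind the grasp point. The pads swing forward as they close: fully open they stand 13 mm farther back than shut.
Start: joints at [-1.077, 0.501, -0.427, 1.55, 0.221, 1.138, -0.21], TCP at [148.654, 632.773, 250.31] pointing down, gripper open.
Joint ranges: [-2.88, 2.88], [-0.31, 2.03], [-1.54, 1.56], [0.2, 2.42], [-1.41, 4.55], [0.19, 2.02], [-2.57, 2.57]. Speed limits (rad/s): [2.57, 2.57, 3.14, 3.14, 3.14, 3.14, 3.14].

INTERFACE

Orientations are given as a unit quaternion [w, x, y, z].
In Python, from station import env, cams, masks_of, tip_of gives the robot as it stands. The module is installed in compiled form; this text tells all that it offers.
- The arm moves only by the tool move_arm, never from a script. Its argument "targets" is a list of rows, each a list of 2 entries, a list of its own where there are three numbers: the shift along the world's x, y, z in units of 50 cm (1.0 is 50 cm), then the turn, a rotation vector about the world's x, y, z in units of 0.5 rad (1.0 is 0.5 rad). In form: [[[tx, ty, tz], [rx, ry, rz]], ...]. A call has exactly 10 rows; each row is the pose to reach, as a shift and turn from the pose commanded when the call began; what a row does not reach only later rows make up. A row lasts 1/8 s, in which the tool goes at most 62.5 mm and 10.7 degrees, less where a joint would pass 70% of its speed; a pose out of reach is approached as far as the arm can. A call with a number of a shift or a turn outside -1 to 1 is refused whole. A call with a gripper value outside its range is refused whole. "grip" is the closure, from -1 (fully open) to 1 (shut), set as the call begins (left out, the last holds). The fingers move at their own pace and stop on an object; the grip force is fixed at half the most. Time passes only in rows, so rows that repeat a pose let the fingers close, or fill a call up. It gives the time, the measured TCP pose, the force, the opening and the grip force at its end, in the units of the state.
- env.read_state(): the state, without advancing time (a new reading comes with each control period).
- cams.capture(name): name is "scene" or "top" or "wrist"; returns the picture (420x560x3 uint8, blue, green, red); there is no depth.
- cams.camera_params(name): a dict with "fov_y" (degrees; the focal length in pixels is half the picture's height over the tangent of half this angle, whatever the lens; pixels are square), "cx", "cy" (the principal point, pixels), "D" ([k1, k2, p1, p2, k3] as OpenCV has them; the pictures are not rectified), "R" (3x3) and "t" (3): a world point X has camera coordinates R X + t. Camera axes: x right, y down, z forward; pixel columns grow to the right and rows downward; lengths in mm; the calibration is good to about 2 mm. A picture is of the moment at which its call begins: read the wrist's pose just before it. camera_params takes no time and is no camera call; for the wrist camera it gives the pose at the moment of the call.
- env.hand_in(): hands the job in; it is judged then, once.
Trained networks look in the newest picture that a camera, given by its name, has taken for a name from the list of things; names that differ only in an ending like _2 or _b are one class to them, and where a whole thing is asked for, a point or a joint stands for the part that bears it (a point fixed in the world has none). Each returns a list of dicts, best first, with "confidence" (0 to 1); they miss things now and then, are a little off and sometimes report something else, mostly with a low value. They report only what shows in the picture. A call takes as long as a camera call. They do not tell look-alikes from the thing itself.
- masks_of(target, camera): "pixels" (420x560 bool, what is visible of it) and "box" ([centre column, centre row, width, height] as shares, 0 to 1, of the picture: columns of its width, rows of its height, round what is visible of it).
- tip_of(target, camera): "centre" ([row, column] as shares, 0 to 1, of the picture: columns of its width, rows of its height: a listed point, or the origin of a listed thing).
The state is a dict: "clock": time; "q": joint angles; "dq": joint speeds; "tau": joint torques, N m; "tcp_pos": TCP position; "ee_rot": TCP orientation; "contact_force": force on the tool from outside, world axes, zero at the start; "wrist_torque": the same for the moment, N m; "grip_width": finger opening in mm; "grasp_force": force on a finger pad.
Only numpy, scipy, OpenCV 4.12 (cv2) and the standard library are available. Lean on these libraries where they do the work, as an engineer would, in place of code of your own. Each camera call takes 0.05 s, during which the arm holds its last target. There are 200 camera calls.

TASK

Fill the three free wells of the loader with one specimen mount each, taking the first three from the queue in the feed groove and sliding them over the deck: press on a mount's top so gently that the sprung deck never goes down onto its stops, draw it along and let it drop flat into its well, never lifting it off the deck. Leave the last mount at the closed end of the groove, the reference standard in its well, and the things round about alone.

Things in the scene. Friction and masses are not known exactly. Their poses are not given: they have to be found in the camera images.
- loader: the mount loader, its base fixed to the table: 104 mm (its x) by 344 mm (its y); origin at the centre of its underside, z up. On top is a black deck whose face is at z = 24 mm when not pressed, smooth (friction on mounts about 0.3; fingertips grip better). Four round wells lie in a row at x = 20, y = 4, 50, 96, 142 mm: 40 mm across, 8 mm deep, open to the deck all round
- deck (a joint): how far the sprung deck is pressed down, in m: 0 at rest, it meets its stops at 3 to 3.5 mm. It carries groove, mounts and wells, moves straight down, starts to give at about 4 N and then takes 8 N per mm: 10 N press it 0.75 mm, 28 N press it 3 mm
- groove_mouth (a point): centre of the open end of the feed groove, on the deck at loader x = -29, y = -34 mm. The groove runs from here straight back along the loader's -y to a closed end at y = -163 mm, 34 mm wide, between aluminium walls 9.5 mm high above the deck. The mounts come out of it in the loader's +y direction
- lane_end (a point): far end of the lane, on the deck at loader x = -29, y = 150 mm. From the groove mouth to here the groove runs on as an open lane of bare deck (loader x -47 to 0 mm), alongside the wells, with a rim 5 mm high on its outer (-x) side and at its +y end (y = 166 mm); nothing stands between lane and wells
- groove_back (a point): on the deck inside the groove at its closed end, loader x = -29, y = -147 mm: under the centre of the last mount of the queue, which stays there
- mountA: a specimen mount: dark resin disc, 32 mm across, flat top, 20 to 42 g; origin at the centre of its underside. Ground by hand: each mount has its own thickness, 12 to 20 mm, to be felt. The four lie in single file in the groove, in any order, no finger room between. Shut fingertips pressing on top with 5 to 20 N draw one along by friction
- mountB: another mount, as mountA
- mountC: another mount, as mountA
- mountD: another mount, as mountA
- wellA: a free well: a thin grey printed disc, 26 mm across, on the well's floor; origin at the centre of the well's floor, 8 mm below the deck. Which three of the four wells are free varies. A mount drawn in dips front edge first and may hang on the rim until its rear half is pressed down and drawn on
- wellB: another free well, as wellA
- wellC: the third free well, as wellA
- reference: bare steel reference standard, 37 mm across, 12 mm thick, with a pip 8 mm across and 6 mm high on top, sitting in the fourth well; origin at the centre of its underside
- tweezers: steel tweezers, 110 mm long, 12 mm wide, 6 mm high, lying on the deck beside the groove; origin at its middle
- controller: black stage joystick box, fixed, 110 x 100 mm, two round grips up to 85 mm high
- slide_box: blue plastic slide box, 60 x 90 x 34 mm; origin at the centre of its underside
- dish: shallow glass dish, 90 mm across, 14 mm high; origin at the centre of its underside
- jar: small amber jar, 48 mm across, 55 mm high; origin at the centre of its underside
- loupe: black stand loupe, 40 mm across, 34 mm high; origin at the centre of its underside
- wash: white bottle, 60 mm across, 140 mm high; origin at the centre of its underside
Mind the look-alikes: they are no part of the job. What is shaped like the mountD but yellow is not meant.

How it is judged (in metres and radians):
At the end, for the whole second after the job is handed in: Each free well holds one mount, flat on its floor (centre within 6 mm, height within 2.5 mm, tilt under 0.1 rad), at rest; the fourth lies flat at the closed end of the groove, within 12 mm of where the last of the queue began; the reference standard is within 6 mm of its start (((horizontal distance between mountA and wellA below 0.006 m and z of mountA in the frame of wellA between -0.003 and 0.0025 m and angle between mountA's own z axis and vertical below 0.1 rad) or (horizontal distance between mountB and wellA below 0.006 m and z of mountB in the frame of wellA between -0.003 and 0.0025 m and angle between mountB's own z axis and vertical below 0.1 rad) or (horizontal distance between mountC and wellA below 0.006 m and z of mountC in the frame of wellA between -0.003 and 0.0025 m and angle between mountC's own z axis and vertical below 0.1 rad) or (horizontal distance between mountD and wellA below 0.006 m and z of mountD in the frame of wellA between -0.003 and 0.0025 m and angle between mountD's own z axis and vertical below 0.1 rad)) and ((horizontal distance between mountA and wellB below 0.006 m and z of mountA in the frame of wellB between -0.003 and 0.0025 m and angle between mountA's own z axis and vertical below 0.1 rad) or (horizontal distance between mountB and wellB below 0.006 m and z of mountB in the frame of wellB between -0.003 and 0.0025 m and angle between mountB's own z axis and vertical below 0.1 rad) or (horizontal distance between mountC and wellB below 0.006 m and z of mountC in the frame of wellB between -0.003 and 0.0025 m and angle between mountC's own z axis and vertical below 0.1 rad) or (horizontal distance between mountD and wellB below 0.006 m and z of mountD in the frame of wellB between -0.003 and 0.0025 m and angle between mountD's own z axis and vertical below 0.1 rad)) and ((horizontal distance between mountA and wellC below 0.006 m and z of mountA in the frame of wellC between -0.003 and 0.0025 m and angle between mountA's own z axis and vertical below 0.1 rad) or (horizontal distance between mountB and wellC below 0.006 m and z of mountB in the frame of wellC between -0.003 and 0.0025 m and angle between mountB's own z axis and vertical below 0.1 rad) or (horizontal distance between mountC and wellC below 0.006 m and z of mountC in the frame of wellC between -0.003 and 0.0025 m and angle between mountC's own z axis and vertical below 0.1 rad) or (horizontal distance between mountD and wellC below 0.006 m and z of mountD in the frame of wellC between -0.003 and 0.0025 m and angle between mountD's own z axis and vertical below 0.1 rad)) and ((horizontal distance between mountA and groove_back below 0.012 m and z of mountA in the frame of loader below 0.027 m and angle between mountA's own z axis and vertical below 0.1 rad) or (horizontal distance between mountB and groove_back below 0.012 m and z of mountB in the frame of loader below 0.027 m and angle between mountB's own z axis and vertical below 0.1 rad) or (horizontal distance between mountC and groove_back below 0.012 m and z of mountC in the frame of loader below 0.027 m and angle between mountC's own z axis and vertical below 0.1 rad) or (horizontal distance between mountD and groove_back below 0.012 m and z of mountD in the frame of loader below 0.027 m and angle between mountD's own z axis and vertical below 0.1 rad)) and distance of reference from where it was at the start of the episode below 0.006 m and linear speed of each of mountA, mountB, mountC, mountD below 0.01 m/s); the robot touches nothing.
It fails at once if a mount is lifted more than 12 mm off the deck, or tips beyond 45 degrees (z of any of mountA, mountB, mountC, mountD in the frame of loader above 0.036 m or angle between any of mountA, mountB, mountC, mountD's own z axis and vertical above 0.79 rad).
It fails at once if the sprung deck is pressed down onto its stops (over 3 mm) (value of joint deck above 0.003 m).
It fails at once if the reference standard is pulled out of its well (distance of reference from where it was at the start of the episode above 0.008 m).
It fails at once if a bystander is knocked about (moved more than 30 mm) (distance of any of tweezers, slide_box, dish, jar, loupe, wash from where it was at the start of the episode above 0.03 m).
It also fails if it takes over 72 s, if anything falls off the work surface, if the arm or the gripper's body presses on something with over 40 N, if the wrist force passes 120 N, or if a joint passes its speed limit or range.

## Working session

There is one attempt and no reset: what is moved stays moved. The work goes in short steps, Python scripts to look and compute and a tool call to move; the robot and the scene stay as the last step left them, time stands still between calls to the robot, and variables do not carry over. Pictures are saved under pics/ and viewed, at most 10 in all, crops included, and the job is handed in when it is done.

Besides the shell and the picture viewer there is one more tool, called after "Emit:" as a command line: name --argument value ..., lists and objects as JSON in quotes. move_arm: Moves the arm, as the interface text tells. Shifts and turns lie within -1 to 1; 1 stands for 50 cm of shift or 0.5 rad of turn. Its arguments: {"type":"object","properties":{"targets":{"type":"array","items":{"type":"array"}},"grip":{"type":"number"}},"required":["targets"]}

```bash
mkdir -p pics; cat > h.py <<'E'
import numpy as np, cv2
from station import env, cams, masks_of, tip_of
def K(p):
    f=210/np.tan(np.radians(p['fov_y'])/2); return np.array([[f,0,p['cx']],[0,f,p['cy']],[0,0,1.]])
def ray(p,uv):
    n=cv2.undistortPoints(np.array([[uv]],float),K(p),np.array(p['D'],float))[0,0]
    R=np.array(p['R'],float);t=np.array(p['t'],float).ravel()
    return -R.T@t, R.T@np.array([n[0],n[1],1])
def atz(p,uv,z):
    o,d=ray(p,uv); return o+d*(z-o[2])/d[2]
def tri(a,b):
    A=np.zeros((3,3));B=np.zeros(3);L=[]
    for p,uv in(a,b):
        o,d=ray(p,uv);d=d/np.linalg.norm(d);M=np.eye(3)-np.outer(d,d);A+=M;B+=M@o;L.append((o,M))
    x=np.linalg.solve(A,B); return x,[np.linalg.norm(M@(x-o)) for o,M in L]
def proj(p,X):
    return cv2.projectPoints(np.array(X,float).reshape(-1,3),cv2.Rodrigues(np.array(p['R'],float))[0],np.array(p['t'],float),K(p),np.array(p['D'],float))[0][:,0]
E
python3 - <<'E'
from h import *
s=env.read_state();print(s,env.tcp_to_tips)
P={}
for c in('scene','top'):
    im=cams.capture(c);cv2.imwrite(f'pics/{c}0.png',im);P[c]=cams.camera_params(c)
    print(c,-np.array(P[c]['R']).T@np.array(P[c]['t']).ravel())
D={}
for n in['loader','groove_mouth','lane_end','groove_back','mountA','wellA','reference','tweezers','controller','wash','jar','loupe','slide_box','dish']:
    for c in('scene','top'):
        r=tip_of(n,c)[:5]; D[n,c]=r
        print(n,c,[(round(x['centre'][1]*560),round(x['centre'][0]*420),round(x['confidence'],2)) for x in r])
    if D[n,'scene'] and D[n,'top']:
        uv=lambda c:(D[n,c][0]['centre'][1]*560,D[n,c][0]['centre'][0]*420)
        x,e=tri((P['scene'],uv('scene')),(P['top'],uv('top')));print('   ',x.round(1),np.round(e,1))
E
```

```text
{'clock': 0.0, 'q': array([-1.07681481,  0.50182825, -0.4267767 ,  1.55144591,  0.22079536,
        1.13830194, -0.21032327]), 'dq': array([-0.00018249, -0.00076953,  0.00080975,  0.00014931, -0.00083076,
       -0.0004458 ,  0.00118429]), 'tau': array([ 2.37843324e-04, -5.69526386e+01, -5.81641272e+00, -2.80930960e+01,
        1.05071548e-02,  1.20712083e-02,  1.19048826e-05]), 'tcp_pos': array([148.5827942 , 632.1182256 , 249.27202389]), 'ee_rot': array([-1.40041672e-04,  1.15126808e-01,  9.93350335e-01, -9.54646603e-04]), 'contact_force': array([-0.66808524,  0.27620126,  0.29581111]), 'wrist_torque': array([-0.03013065,  0.01889167,  0.0274695 ]), 'grasp_force': 0.0, 'grip_width': 85.24013988992104} 19.0
scene [1188.71909814 -224.32108611  910.33912989]
top [ 478.63537606   30.80950003 1190.5917863 ]
loader scene [(304, 236, 0.81)]
loader top [(232, 205, 0.61)]
    [571.6  89.2   4.6] [1. 1.]
groove_mouth scene [(283, 230, 0.95), (244, 258, 0.37), (299, 238, 0.26)]
groove_mouth top [(249, 214, 0.73)]
    [549.2  46.7  20.4] [0.8 0.8]
lane_end scene [(341, 190, 0.72)]
lane_end top
[... 688 characters left out ...]
 -132.4] [25.3 25.3]
controller scene [(381, 152, 0.89), (325, 225, 0.15)]
controller top [(96, 286, 0.92)]
    [384.4 401.1 -10.5] [4.1 4.1]
wash scene [(171, 315, 0.83)]
wash top [(375, 170, 0.66)]
    [ 652.9 -245.     8.9] [1.9 1.9]
jar scene [(385, 237, 0.58), (244, 257, 0.29)]
jar top [(157, 171, 0.62), (172, 215, 0.59)]
    [647.  260.5   3.2] [1.1 1.1]
loupe scene [(291, 193, 0.61)]
loupe top [(220, 265, 0.67)]
    [433.9 116.9   1.4] [1.6 1.6]
slide_box scene [(297, 308, 0.94)]
slide_box top [(271, 140, 0.96)]
    [ 7.273e+02  6.000e-01 -9.700e+00] [1.4 1.4]
dish scene [(347, 272, 0.82)]
dish top [(213, 152, 0.74), (282, 203, 0.4), (229, 199, 0.26)]
    [695.4 134.1   1.7] [1.2 1.2]
```

```bash
python3 -c "
import cv2,numpy as np
a=cv2.imread('pics/scene0.png');b=cv2.imread('pics/top0.png')
cv2.imwrite('pics/both0.png',cv2.resize(np.vstack([a,b]),None,fx=.71,fy=.71))"
```

```text
(no output)
```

View pics/top0.png

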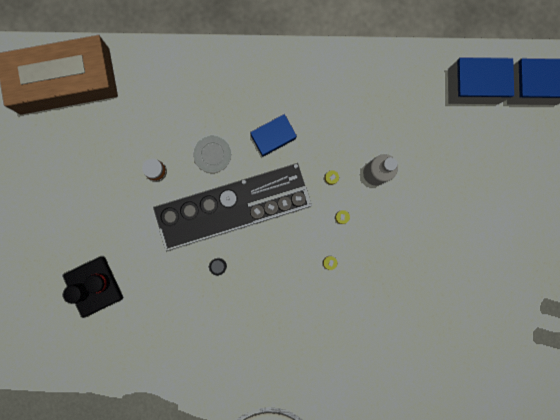

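View pics/scene0.png

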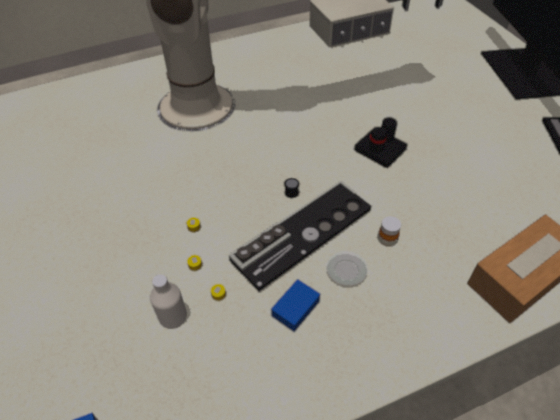

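The top view shows the loader running from (155,225) to (308,190). The queue of dark mounts is at (257,211), (271,207), (285,203) and (298,199). The free wells are at (170,217), (190,211) and (209,206), and the steel reference is at (228,198).

Things that could be taken for mounts: yellow discs at (332,177), (343,217) and (330,263), the loupe at (218,267) and the joystick grips. I choose the four dark discs in the groove. Next I move the wrist camera over the loader.

Emit:
move_arm --targets '[[[0.03,-0.04,0.01],[0,0,-0.1]],[[0.08,-0.1,0.02],[0,0,-0.2]],[[0.13,-0.17,0.04],[0,0,-0.3]],[[0.18,-0.24,0.06],[0,0,-0.4]],[[0.23,-0.31,0.08],[0,0,-0.5]],[[0.28,-0.38,0.09],[0,0,-0.6]],[[0.33,-0.45,0.1],[0,0,-0.7]],[[0.38,-0.5,0.1],[0,0,-0.8]],[[0.42,-0.55,0.1],[0,0,-0.9]],[[0.45,-0.6,0.1],[0,0,-1]]]' --grip 1

```text
clock: 2.75
tcp_pos: [374.5, 331.7, 300.5]
ee_rot: [0.0, 0.358, 0.934, 0.0]
contact_force: [0.5, 0.8, 0.4]
grip_width: 0.3
grasp_force: 0.0
```

Emit:
move_arm --targets '[[[0.05,-0.06,0],[0,0,-0.12]],[[0.1,-0.12,0],[0,0,-0.24]],[[0.15,-0.18,0],[0,0,-0.36]],[[0.2,-0.24,0],[0,0,-0.48]],[[0.25,-0.3,0],[0,0,-0.6]],[[0.3,-0.36,0],[0,0,-0.72]],[[0.34,-0.42,0],[0,0,-0.84]],[[0.37,-0.46,0],[0,0,-0.96]],[[0.39,-0.49,0],[0,0,-1]],[[0.4,-0.5,0],[0,0,-1]]]'

```text
clock: 4.0
tcp_pos: [573.9, 82.3, 300.2]
ee_rot: [-0.0, 0.577, 0.816, -0.0]
contact_force: [0.1, -0.1, 0.1]
grip_width: -0.3
grasp_force: 0.0
```

```bash
python3 - <<'E'
from h import *
s=env.read_state();print(s['tcp_pos'],s['ee_rot'],s['contact_force'],s['grip_width'])
p=cams.camera_params('wrist');im=cams.capture('wrist');cv2.imwrite('pics/w1.png',im)
print(-np.array(p['R']).T@np.array(p['t']).ravel(),np.array(p['R']).round(2),p['fov_y'])
import pickle;pickle.dump(p,open('w1.pkl','wb'))
for n in['groove_mouth','lane_end','groove_back','mountA','wellA','reference']:
    r=tip_of(n,'wrist')[:6]
    print(n,[(round(x['centre'][1]*560),round(x['centre'][0]*420),round(x['confidence'],2)) for x in r])
E
```

```text
[573.92193677  82.26612306 300.20167254] [-1.39347036e-04  5.77425483e-01  8.16443377e-01 -5.87284078e-05] [ 0.05941375 -0.10346097  0.05824782] -0.29845888393080355
[551.81859024 142.48237879 422.36295183] [[ 0.94  0.33 -0.  ]
 [ 0.32 -0.91  0.26]
 [ 0.09 -0.25 -0.97]] 60.57070519961339
groove_mouth [(253, 190, 0.55)]
lane_end [(255, 15, 0.63)]
groove_back [(248, 283, 0.97)]
mountA [(251, 259, 0.59)]
wellA []
reference [(296, 161, 0.85)]
```

View pics/w1.png

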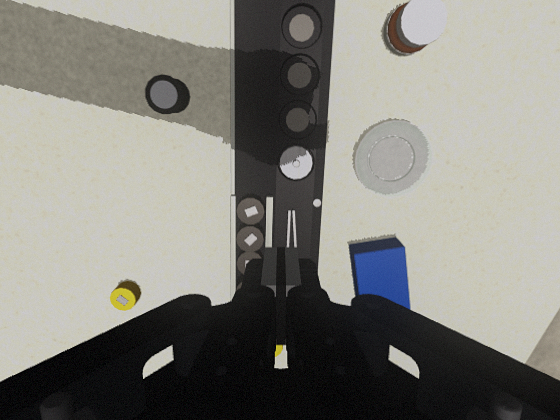

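The wrist view shows the free wells at (302,25), (299,75) and (297,119), the reference at (296,162), and the first mounts at (251,211) and (251,239). The shut fingertips are near (280,255). Next I fit the loader pose to all three views and check it with an overlay.

```bash
python3 - <<'E'
from h import *
import pickle
from scipy.optimize import least_squares
P={'w':pickle.load(open('w1.pkl','rb')),'s':cams.camera_params('scene'),'t':cams.camera_params('top')}
GM,LE,GB=(-29,-34,24),(-29,150,24),(-29,-147,24);W=[(20,y,24) for y in(4,50,96,142)]
O=[('w',W[3],(302,26)),('w',W[2],(299,75)),('w',W[1],(297,119)),('w',(20,4,28),(296,163)),('w',GM,(253,190)),
('s',GM,(283,230)),('s',LE,(341,190)),('s',GB,(242,257)),('t',GM,(249,214)),('t',LE,(173,239)),('t',GB,(297,199)),
('t',W[3],(170,217)),('t',W[2],(190,211)),('t',W[1],(209,206))]
# edges: refined wrist wells by Hough
im=cv2.imread('pics/w1.png');g=cv2.cvtColor(im,6)
c=cv2.HoughCircles(cv2.equalizeHist(cv2.GaussianBlur(g,(3,3),0)),3,1,30,param1=80,param2=15,minRadius=15,maxRadius=24)
print([x.round(1).tolist() for x in c[0] if 220<x[0]<330])
def T(v,X):
    c,s=np.cos(v[2]),np.sin(v[2]);X=np.array(X,float)
    return np.array([v[0]+c*X[0]-s*X[1],v[1]+s*X[0]+c*X[1],X[2]+v[3]])
f=lambda v:np.concatenate([(proj(P[c],T(v,X))[0]-uv) for c,X,uv in O]+[[v[3]*.3]])
r=least_squares(f,[566,87,.31,0],loss='soft_l1');v=r.x;print(v);print(f(v)[:-1].reshape(-1,2).round(1).tolist())
np.save('pose.npy',v)
p=P['w'];k=3
big=cv2.resize(im,None,fx=k,fy=k,interpolation=2)
def pl(X,col):
    cv2.polylines(big,[np.int32((proj(p,[T(v,x) for x in X])+.5)*k)],False,col,1)
for w in W: pl([(w[0]+20*np.cos(a),w[1]+20*np.sin(a),24) for a in np.linspace(0,6.29,50)],(0,255,0))
pl([(-52,-172,24),(-52,172,24),(52,172,24),(52,-172,24)],(0,0,255))
for x in(-46,-12): pl([(x,-163,33.5),(x,-34,33.5)],(255,255,0))
for y in(-51,-83,-115): pl([(-29+16*np.cos(a),y+16*np.sin(a),40) for a in np.linspace(0,6.29,50)],(0,255,255))
big=big[0:260*k,210*k:350*k];cv2.imwrite('pics/ov.png',big[:, :][:780]) 
b=big;cv2.imwrite('pics/ov.png',np.hstack([b[:400],b[380:780]]) if b.shape[0]>=780 else b)
E
```

```text
[[299.5, 26.5, 20.100000381469727], [248.5, 213.5, 16.600000381469727], [295.5, 160.5, 15.800000190734863], [299.5, 73.5, 21.0]]
[ 5.67653143e+02  8.49173806e+01  3.04456814e-01 -9.84387735e-01]
[[-0.6, -1.3], [0.2, -1.6], [0.2, -0.2], [-0.6, -1.1], [-2.2, 3.2], [-0.9, 0.5], [-1.5, 1.4], [0.8, 0.2], [2.1, -0.5], [-0.2, -1.5], [1.6, -0.0], [0.1, -1.3], [-0.3, -1.3], [0.2, -2.2]]
```

View pics/ov.png

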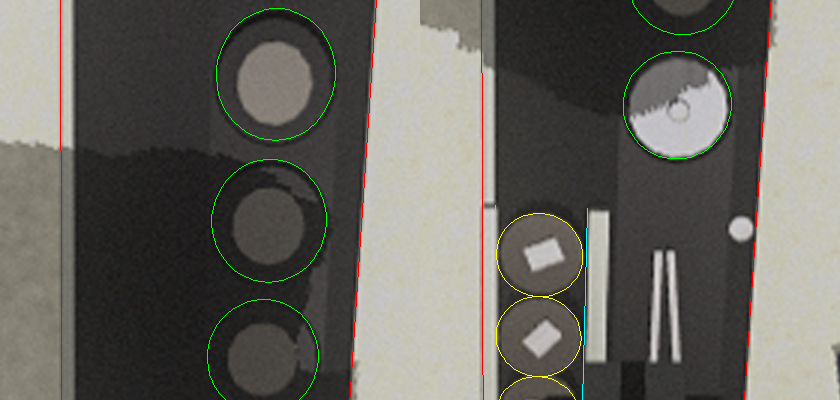

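The overlay fits to about 1 mm, and the front mounts sit at loader y = -51 and -83 with the walls matching. The choice is confirmed: dark discs with white labels in the groove. Now I go above the first mount.

Emit:
move_arm --targets '[[[-0.01,-0.03,-0.05],[0,0,0]],[[-0.02,-0.06,-0.11],[0,0,0]],[[-0.03,-0.09,-0.17],[0,0,0]],[[-0.037,-0.11,-0.23],[0,0,0]],[[-0.037,-0.11,-0.29],[0,0,0]],[[-0.037,-0.11,-0.35],[0,0,0]],[[-0.037,-0.11,-0.4],[0,0,0]],[[-0.037,-0.11,-0.44],[0,0,0]],[[-0.037,-0.11,-0.46],[0,0,0]],[[-0.037,-0.11,-0.47],[0,0,0]]]'

```text
clock: 5.6
tcp_pos: [555.1, 28.1, 65.1]
ee_rot: [-0.0, 0.577, 0.817, 0.0]
contact_force: [0.6, 0.2, -0.2]
grip_width: 0.2
grasp_force: 0.0
```

```bash
python3 - <<'E'
from h import *
p=cams.camera_params('wrist');im=cams.capture('wrist');print(env.read_state()['tcp_pos'])
im=cv2.resize(im[120:420,130:430],None,fx=2,fy=2,interpolation=2);cv2.imwrite('pics/w2.png',im)
E
```

```text
[555.06461549  28.02246185  64.89404759]
```

View pics/w2.png

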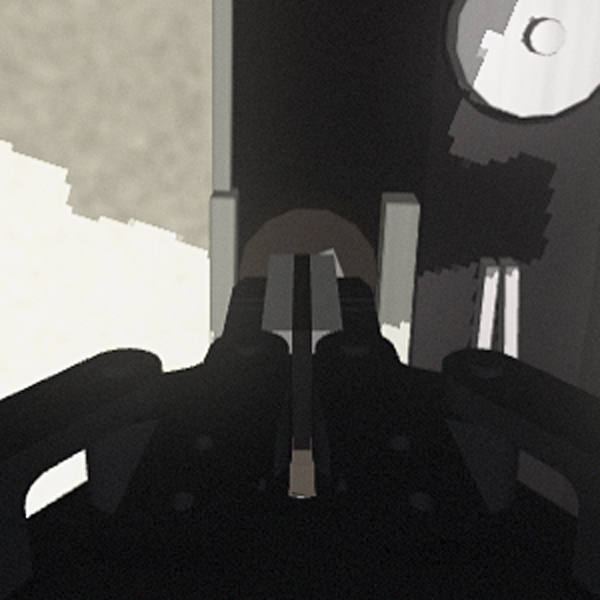

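The shut tips (crop ~(302,260)) are centred over the front mount (crop ~(310,265)) within 2 mm. Next I feel for its top.

Emit:
move_arm --targets '[[[0.002,0.001,-0.001],[0,0,0]],[[0.002,0.001,-0.002],[0,0,0]],[[0.002,0.001,-0.003],[0,0,0]],[[0.002,0.001,-0.004],[0,0,0]],[[0.002,0.001,-0.005],[0,0,0]],[[0.002,0.001,-0.005],[0,0,0]],[[0.002,0.001,-0.006],[0,0,0]],[[0.002,0.001,-0.006],[0,0,0]],[[0.002,0.001,-0.006],[0,0,0]],[[0.002,0.001,-0.006],[0,0,0]]]'

```text
clock: 6.9
tcp_pos: [556.2, 28.3, 62.3]
ee_rot: [-0.0, 0.577, 0.817, 0.0]
contact_force: [-0.3, 0.1, 0.3]
grip_width: -0.0
grasp_force: 0.0
```

Emit:
move_arm --targets '[[[0,0,-0.001],[0,0,0]],[[0,0,-0.001],[0,0,0]],[[0,0,-0.002],[0,0,0]],[[0,0,-0.002],[0,0,0]],[[0,0,-0.003],[0,0,0]],[[0,0,-0.003],[0,0,0]],[[0,0,-0.004],[0,0,0]],[[0,0,-0.004],[0,0,0]],[[0,0,-0.004],[0,0,0]],[[0,0,-0.004],[0,0,0]]]'

```text
clock: 8.15
tcp_pos: [556.2, 28.3, 60.3]
ee_rot: [-0.0, 0.577, 0.817, 0.0]
contact_force: [0.5, 0.2, 0.8]
grip_width: 0.2
grasp_force: 0.0
```

Emit:
move_arm --targets '[[[0,0,-0.001],[0,0,0]],[[0,0,-0.001],[0,0,0]],[[0,0,-0.002],[0,0,0]],[[0,0,-0.002],[0,0,0]],[[0,0,-0.003],[0,0,0]],[[0,0,-0.003],[0,0,0]],[[0,0,-0.004],[0,0,0]],[[0,0,-0.004],[0,0,0]],[[0,0,-0.004],[0,0,0]],[[0,0,-0.004],[0,0,0]]]'

```text
clock: 9.4
tcp_pos: [556.2, 28.3, 58.3]
ee_rot: [0.0, 0.577, 0.817, 0.0]
contact_force: [0.3, -0.4, -0.5]
grip_width: 0.0
grasp_force: 0.0
```

Emit:
move_arm --targets '[[[0,0,-0.001],[0,0,0]],[[0,0,-0.001],[0,0,0]],[[0,0,-0.002],[0,0,0]],[[0,0,-0.002],[0,0,0]],[[0,0,-0.003],[0,0,0]],[[0,0,-0.003],[0,0,0]],[[0,0,-0.004],[0,0,0]],[[0,0,-0.004],[0,0,0]],[[0,0,-0.004],[0,0,0]],[[0,0,-0.004],[0,0,0]]]'

```text
clock: 10.65
tcp_pos: [556.4, 28.3, 57.1]
ee_rot: [0.0, 0.577, 0.817, 0.0]
contact_force: [-2.6, 0.4, 9.0]
grip_width: -0.3
grasp_force: 4.4
```

Emit:
move_arm --targets '[[[-0.002,0.006,0],[0,0,0]],[[-0.005,0.016,0],[0,0,0]],[[-0.009,0.029,0],[0,0,0]],[[-0.013,0.042,0],[0,0,0]],[[-0.018,0.056,0],[0,0,0]],[[-0.022,0.07,0],[0,0,0]],[[-0.027,0.085,0],[0,0,0]],[[-0.031,0.1,0],[0,0,0]],[[-0.034,0.11,0],[0,0,0]],[[-0.036,0.115,0],[0,0,0]]]'

```text
clock: 11.9
tcp_pos: [539.9, 85.6, 57.4]
ee_rot: [0.001, 0.577, 0.817, 0.001]
contact_force: [0.7, -2.4, 5.9]
grip_width: -0.1
grasp_force: 3.4
```

```bash
cat >> h.py <<'E'
v=np.load('pose.npy')
def toL(X):
    c,s=np.cos(v[2]),np.sin(v[2]);d=np.array(X,float)[:2]-v[:2];return np.array([c*d[0]+s*d[1],-s*d[0]+c*d[1]])
def toW(x,y):
    c,s=np.cos(v[2]),np.sin(v[2]);return np.array([v[0]+c*x-s*y,v[1]+s*x+c*y])
def look(name,box,k=2):
    s=env.read_state();im=cams.capture('wrist');print('loader tcp',toL(s['tcp_pos']).round(1),s['tcp_pos'].round(1),s['contact_force'].round(1))
    a,b,c,d=box;cv2.imwrite(f'pics/{name}.png',cv2.resize(im[b:d,a:c],None,fx=k,fy=k,interpolation=2))
E
python3 -c "
from h import *
look('w3',(130,120,430,420),1.5)"
```

```text
loader tcp [-26.3   9. ] [539.9  85.6  57.4] [ 0.7 -2.4  5.9]
```

View pics/w3.png

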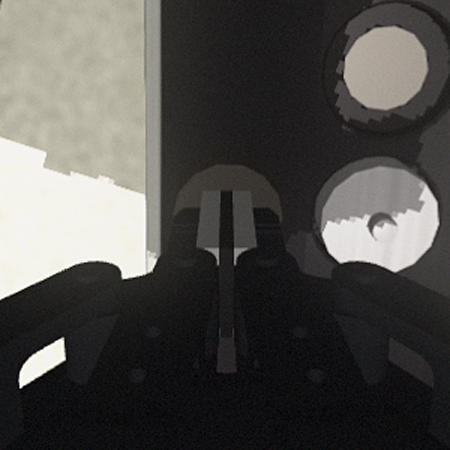

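The mount follows the tips (mount rim at crop (228,170–225), tips centred at 226), now at loader y = 9. I carry on up the lane.

Emit:
move_arm --targets '[[[-0.002,0.006,-0.001],[0,0,0]],[[-0.006,0.018,-0.001],[0,0,0]],[[-0.01,0.032,-0.001],[0,0,0]],[[-0.014,0.046,-0.001],[0,0,0]],[[-0.019,0.062,-0.001],[0,0,0]],[[-0.024,0.078,-0.001],[0,0,0]],[[-0.029,0.094,-0.001],[0,0,0]],[[-0.034,0.109,-0.001],[0,0,0]],[[-0.038,0.12,-0.001],[0,0,0]],[[-0.04,0.127,-0.001],[0,0,0]]]'

```text
clock: 13.2
tcp_pos: [520.2, 149.2, 57.1]
ee_rot: [0.001, 0.577, 0.816, 0.001]
contact_force: [1.2, -1.8, 8.6]
grip_width: -0.0
grasp_force: 4.4
```

Emit:
move_arm --targets '[[[-0.002,0.006,0],[0,0,0]],[[-0.006,0.018,0],[0,0,0]],[[-0.01,0.032,0],[0,0,0]],[[-0.014,0.046,0],[0,0,0]],[[-0.019,0.062,0],[0,0,0]],[[-0.024,0.078,0],[0,0,0]],[[-0.029,0.094,0],[0,0,0]],[[-0.034,0.109,0],[0,0,0]],[[-0.038,0.12,0],[0,0,0]],[[-0.04,0.127,0],[0,0,0]]]'

```text
clock: 14.45
tcp_pos: [500.1, 212.8, 57.1]
ee_rot: [0.001, 0.577, 0.816, 0.001]
contact_force: [1.1, -2.6, 8.1]
grip_width: 0.0
grasp_force: 4.4
```

```bash
python3 -c "
from h import *
look('w4',(130,120,430,420),1.5)"
```

```text
loader tcp [-26.1 142.3] [500.1 212.8  57.1] [ 1.1 -2.6  8.1]
```

View pics/w4.png

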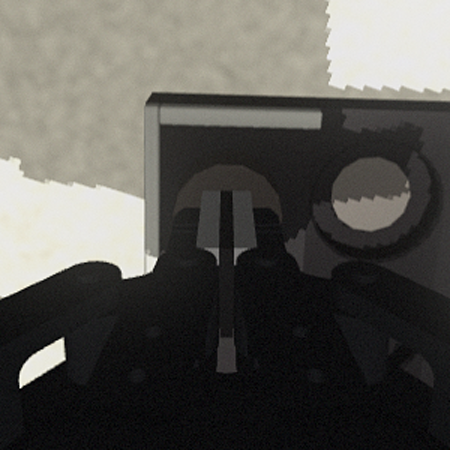

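The mount is level with the far well (well at crop (372,198), mount at (228,205)). Now I draw it sideways.

Emit:
move_arm --targets '[[[0.003,0.001,0],[0,0,0]],[[0.009,0.003,0],[0,0,0]],[[0.016,0.005,0],[0,0,0]],[[0.023,0.007,0],[0,0,0]],[[0.03,0.009,0],[0,0,0]],[[0.037,0.011,0],[0,0,0]],[[0.044,0.014,0],[0,0,0]],[[0.051,0.016,0],[0,0,0]],[[0.057,0.018,0],[0,0,0]],[[0.061,0.019,0],[0,0,0]]]'

```text
clock: 15.75
tcp_pos: [529.1, 222.7, 56.9]
ee_rot: [0.0, 0.577, 0.817, 0.001]
contact_force: [-3.5, -0.2, 10.0]
grip_width: 0.4
grasp_force: 5.1
```

Emit:
move_arm --targets '[[[0.002,0.001,0],[0,0,0]],[[0.006,0.002,0],[0,0,0]],[[0.01,0.003,0],[0,0,0]],[[0.014,0.004,0],[0,0,0]],[[0.018,0.005,-0.001],[0,0,0]],[[0.021,0.006,-0.002],[0,0,0]],[[0.024,0.007,-0.003],[0,0,0]],[[0.026,0.008,-0.004],[0,0,0]],[[0.026,0.008,-0.004],[0,0,0]],[[0.026,0.008,-0.004],[0,0,0]]]'

```text
clock: 17.0
tcp_pos: [543.0, 226.4, 54.5]
ee_rot: [0.001, 0.577, 0.816, 0.001]
contact_force: [0.9, -0.4, 6.6]
grip_width: 0.4
grasp_force: 2.8
```

```bash
python3 -c "
from h import *
look('w5',(130,120,430,420),1.5)"
```

```text
loader tcp [ 18.9 142.4] [543.  226.4  54.5] [ 0.9 -0.4  6.6]
```

View pics/w5.png

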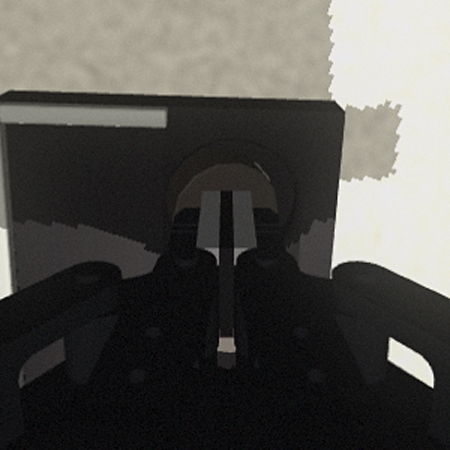

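The mount is dipping into the far well (crop (230,185)), with its rear still on the rim. I press down and draw on.

Emit:
move_arm --targets '[[[0.001,0,-0.001],[0,0,0]],[[0.002,0.001,-0.002],[0,0,0]],[[0.004,0.001,-0.003],[0,0,0]],[[0.006,0.002,-0.004],[0,0,0]],[[0.007,0.002,-0.005],[0,0,0]],[[0.008,0.003,-0.006],[0,0,0]],[[0.008,0.003,-0.006],[0,0,0]],[[0.008,0.003,-0.006],[0,0,0]],[[0.008,0.003,-0.006],[0,0,0]],[[0.008,0.003,-0.006],[0,0,0]]]'

```text
clock: 18.3
tcp_pos: [545.6, 227.8, 50.8]
ee_rot: [-0.0, 0.577, 0.817, 0.0]
contact_force: [1.2, -0.3, 0.4]
grip_width: -0.0
grasp_force: 0.0
```

Emit:
move_arm --targets '[[[0,0,-0.001],[0,0,0]],[[0,0,-0.001],[0,0,0]],[[0,0,-0.002],[0,0,0]],[[0,0,-0.002],[0,0,0]],[[0,0,-0.003],[0,0,0]],[[0,0,-0.003],[0,0,0]],[[0,0,-0.003],[0,0,0]],[[0,0,-0.003],[0,0,0]],[[0,0,-0.003],[0,0,0]],[[0,0,-0.003],[0,0,0]]]'

```text
clock: 19.55
tcp_pos: [545.8, 227.9, 49.6]
ee_rot: [0.0, 0.577, 0.817, 0.0]
contact_force: [-1.7, -0.4, 5.0]
grip_width: 0.3
grasp_force: 2.7
```

The top is about 8 mm lower than it was on the lane, so the mount is flat on the floor. Next is the second mount.

Emit:
move_arm --targets '[[[0,0,0.03],[0,0,0]],[[0.002,-0.02,0.07],[0,0,0]],[[0.007,-0.08,0.09],[0,0,0]],[[0.014,-0.16,0.09],[0,0,0]],[[0.021,-0.24,0.09],[0,0,0]],[[0.028,-0.32,0.09],[0,0,0]],[[0.034,-0.4,0.08],[0,0,0]],[[0.038,-0.44,0.06],[0,0,0]],[[0.04,-0.46,0.04],[0,0,0]],[[0.04,-0.461,0.031],[0,0,0]]]'

```text
clock: 20.8
tcp_pos: [565.5, -3.4, 64.8]
ee_rot: [-0.0, 0.578, 0.816, -0.0]
contact_force: [-0.1, 0.4, 0.1]
grip_width: -0.1
grasp_force: 0.0
```

```bash
python3 -c "
from h import *
look('w6',(130,120,430,420),1.5)"
```

```text
loader tcp [-28.5 -83.6] [565.5  -3.4  64.8] [-0.1  0.4  0.1]
```

Emit:
move_arm --targets '[[[0,0,-0.001],[0,0,0]],[[0,0,-0.002],[0,0,0]],[[0,0,-0.003],[0,0,0]],[[0,0,-0.004],[0,0,0]],[[0,0,-0.005],[0,0,0]],[[0,0,-0.005],[0,0,0]],[[0,0,-0.006],[0,0,0]],[[0,0,-0.006],[0,0,0]],[[0,0,-0.006],[0,0,0]],[[0,0,-0.006],[0,0,0]]]'

```text
clock: 22.1
tcp_pos: [565.7, -2.7, 61.8]
ee_rot: [-0.0, 0.577, 0.817, 0.0]
contact_force: [-0.4, -0.9, -0.1]
grip_width: 0.2
grasp_force: 0.0
```

Emit:
move_arm --targets '[[[0,0,-0.001],[0,0,0]],[[0,0,-0.002],[0,0,0]],[[0,0,-0.003],[0,0,0]],[[0,0,-0.004],[0,0,0]],[[0,0,-0.005],[0,0,0]],[[0,0,-0.005],[0,0,0]],[[0,0,-0.005],[0,0,0]],[[0,0,-0.005],[0,0,0]],[[0,0,-0.005],[0,0,0]],[[0,0,-0.005],[0,0,0]]]'

```text
clock: 23.35
tcp_pos: [565.8, -2.7, 60.0]
ee_rot: [0.0, 0.577, 0.817, 0.0]
contact_force: [-1.6, 0.2, 6.0]
grip_width: -0.2
grasp_force: 3.1
```

Emit:
move_arm --targets '[[[0,0,-0.001],[0,0,0]],[[-0.003,0.01,-0.002],[0,0,0]],[[-0.007,0.023,-0.002],[0,0,0]],[[-0.012,0.038,-0.002],[0,0,0]],[[-0.017,0.053,-0.002],[0,0,0]],[[-0.022,0.069,-0.002],[0,0,0]],[[-0.027,0.085,-0.002],[0,0,0]],[[-0.031,0.1,-0.002],[0,0,0]],[[-0.034,0.11,-0.002],[0,0,0]],[[-0.036,0.115,-0.002],[0,0,0]]]'

```text
clock: 24.6
tcp_pos: [549.7, 54.4, 59.8]
ee_rot: [0.002, 0.577, 0.816, 0.001]
contact_force: [1.5, -2.1, 7.7]
grip_width: 0.5
grasp_force: 3.8
```

Emit:
move_arm --targets '[[[-0.002,0.006,0],[0,0,0]],[[-0.005,0.016,0],[0,0,0]],[[-0.009,0.029,0],[0,0,0]],[[-0.013,0.042,0],[0,0,0]],[[-0.018,0.056,0],[0,0,0]],[[-0.022,0.07,0],[0,0,0]],[[-0.027,0.085,0],[0,0,0]],[[-0.031,0.1,0],[0,0,0]],[[-0.034,0.11,0],[0,0,0]],[[-0.036,0.115,0],[0,0,0]]]'

```text
clock: 25.85
tcp_pos: [531.7, 112.1, 59.7]
ee_rot: [0.002, 0.577, 0.816, 0.001]
contact_force: [0.9, -2.5, 8.1]
grip_width: -0.1
grasp_force: 3.9
```

Emit:
move_arm --targets '[[[-0.002,0.006,0],[0,0,0]],[[-0.005,0.016,0],[0,0,0]],[[-0.009,0.029,0],[0,0,0]],[[-0.013,0.042,0],[0,0,0]],[[-0.018,0.056,0],[0,0,0]],[[-0.022,0.07,0],[0,0,0]],[[-0.027,0.085,0],[0,0,0]],[[-0.031,0.1,0],[0,0,0]],[[-0.034,0.109,0],[0,0,0]],[[-0.035,0.113,0],[0,0,0]]]'

```text
clock: 27.1
tcp_pos: [514.0, 168.8, 59.7]
ee_rot: [0.001, 0.577, 0.816, 0.001]
contact_force: [0.6, -2.1, 7.3]
grip_width: 0.1
grasp_force: 4.1
```

```bash
python3 -c "
from h import *
look('w7',(130,120,430,420),1.5)"
```

```text
loader tcp [-26.   96.1] [514.  168.8  59.7] [ 0.6 -2.1  7.3]
```

View pics/w7.png

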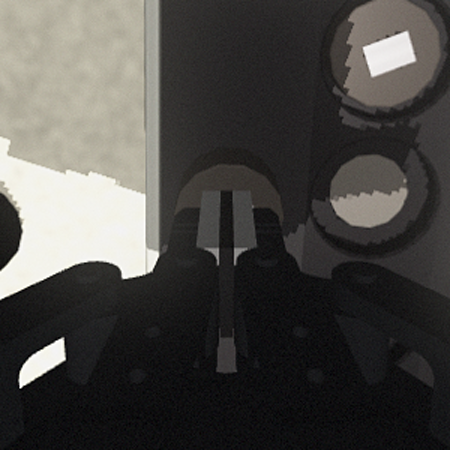

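The first mount sits in the far well (crop (385,50)). The second is under the tips at (230,205), beside its well at (372,195). I repeat the sideways draw.

Emit:
move_arm --targets '[[[0.003,0.001,0],[0,0,0]],[[0.009,0.003,0],[0,0,0]],[[0.016,0.005,0],[0,0,0]],[[0.023,0.007,0],[0,0,0]],[[0.03,0.009,0],[0,0,0]],[[0.037,0.011,0],[0,0,0]],[[0.044,0.014,0],[0,0,0]],[[0.051,0.016,0],[0,0,0]],[[0.057,0.018,0],[0,0,0]],[[0.061,0.019,0],[0,0,0]]]'

```text
clock: 28.4
tcp_pos: [543.2, 178.5, 59.4]
ee_rot: [0.0, 0.577, 0.817, 0.0]
contact_force: [-2.9, -0.9, 9.6]
grip_width: -0.1
grasp_force: 4.9
```

Emit:
move_arm --targets '[[[0.002,0.001,0],[0,0,0]],[[0.006,0.002,0],[0,0,0]],[[0.01,0.003,0],[0,0,0]],[[0.014,0.004,0],[0,0,0]],[[0.018,0.005,-0.001],[0,0,0]],[[0.021,0.006,-0.002],[0,0,0]],[[0.024,0.007,-0.003],[0,0,0]],[[0.026,0.008,-0.004],[0,0,0]],[[0.026,0.008,-0.004],[0,0,0]],[[0.026,0.008,-0.004],[0,0,0]]]'

```text
clock: 29.65
tcp_pos: [557.1, 182.4, 57.2]
ee_rot: [0.001, 0.577, 0.816, 0.001]
contact_force: [2.4, -1.0, 5.4]
grip_width: 0.1
grasp_force: 2.6
```

Emit:
move_arm --targets '[[[0.001,0,-0.001],[0,0,0]],[[0.002,0.001,-0.002],[0,0,0]],[[0.004,0.001,-0.003],[0,0,0]],[[0.006,0.002,-0.004],[0,0,0]],[[0.007,0.002,-0.005],[0,0,0]],[[0.008,0.003,-0.006],[0,0,0]],[[0.008,0.003,-0.006],[0,0,0]],[[0.008,0.003,-0.006],[0,0,0]],[[0.008,0.003,-0.006],[0,0,0]],[[0.008,0.003,-0.006],[0,0,0]]]'

```text
clock: 30.9
tcp_pos: [559.6, 183.8, 53.4]
ee_rot: [-0.0, 0.577, 0.817, 0.0]
contact_force: [0.4, -0.3, 0.3]
grip_width: -0.2
grasp_force: 0.0
```

Emit:
move_arm --targets '[[[0,0,-0.001],[0,0,0]],[[0,0,-0.001],[0,0,0]],[[0,0,-0.002],[0,0,0]],[[0,0,-0.002],[0,0,0]],[[0,0,-0.003],[0,0,0]],[[0,0,-0.003],[0,0,0]],[[0,0,-0.003],[0,0,0]],[[0,0,-0.003],[0,0,0]],[[0,0,-0.003],[0,0,0]],[[0,0,-0.003],[0,0,0]]]'

```text
clock: 32.15
tcp_pos: [559.8, 183.8, 52.1]
ee_rot: [0.0, 0.577, 0.817, 0.0]
contact_force: [-1.6, -0.5, 5.9]
grip_width: 0.0
grasp_force: 2.7
```

Emit:
move_arm --targets '[[[0,0,0.03],[0,0,0]],[[0.002,-0.02,0.07],[0,0,0]],[[0.006,-0.08,0.09],[0,0,0]],[[0.012,-0.16,0.09],[0,0,0]],[[0.018,-0.24,0.09],[0,0,0]],[[0.024,-0.32,0.09],[0,0,0]],[[0.028,-0.39,0.08],[0,0,0]],[[0.03,-0.425,0.06],[0,0,0]],[[0.031,-0.434,0.036],[0,0,0]],[[0.031,-0.434,0.026],[0,0,0]]]'

```text
clock: 33.4
tcp_pos: [574.5, -32.0, 63.7]
ee_rot: [-0.001, 0.577, 0.817, -0.0]
contact_force: [-0.7, 0.8, 0.1]
grip_width: 0.2
grasp_force: 0.0
```

Emit:
move_arm --targets '[[[0,0,-0.001],[0,0,0]],[[0,0,-0.002],[0,0,0]],[[0,0,-0.003],[0,0,0]],[[0,0,-0.004],[0,0,0]],[[0,0,-0.005],[0,0,0]],[[0,0,-0.005],[0,0,0]],[[0,0,-0.006],[0,0,0]],[[0,0,-0.006],[0,0,0]],[[0,0,-0.006],[0,0,0]],[[0,0,-0.006],[0,0,0]]]'

```text
clock: 34.65
tcp_pos: [575.2, -33.2, 61.8]
ee_rot: [-0.0, 0.577, 0.817, 0.0]
contact_force: [0.7, 0.2, -1.4]
grip_width: -0.2
grasp_force: 0.0
```

Emit:
move_arm --targets '[[[0,0,-0.001],[0,0,0]],[[0,0,-0.002],[0,0,0]],[[0,0,-0.003],[0,0,0]],[[0,0,-0.004],[0,0,0]],[[0,0,-0.005],[0,0,0]],[[0,0,-0.005],[0,0,0]],[[0,0,-0.006],[0,0,0]],[[0,0,-0.006],[0,0,0]],[[0,0,-0.006],[0,0,0]],[[0,0,-0.006],[0,0,0]]]'

```text
clock: 35.9
tcp_pos: [575.2, -33.2, 58.8]
ee_rot: [-0.0, 0.577, 0.817, 0.0]
contact_force: [-0.7, 0.3, -0.6]
grip_width: -0.1
grasp_force: 0.0
```

Emit:
move_arm --targets '[[[0,0,-0.001],[0,0,0]],[[0,0,-0.002],[0,0,0]],[[0,0,-0.003],[0,0,0]],[[0,0,-0.004],[0,0,0]],[[0,0,-0.005],[0,0,0]],[[0,0,-0.005],[0,0,0]],[[0,0,-0.005],[0,0,0]],[[0,0,-0.005],[0,0,0]],[[0,0,-0.005],[0,0,0]],[[0,0,-0.005],[0,0,0]]]'

```text
clock: 37.15
tcp_pos: [575.2, -33.2, 56.3]
ee_rot: [0.0, 0.577, 0.817, 0.0]
contact_force: [0.2, 0.3, 0.1]
grip_width: -0.1
grasp_force: 0.0
```

Emit:
move_arm --targets '[[[0,0,-0.001],[0,0,0]],[[0,0,-0.002],[0,0,0]],[[0,0,-0.003],[0,0,0]],[[0,0,-0.004],[0,0,0]],[[0,0,-0.005],[0,0,0]],[[0,0,-0.005],[0,0,0]],[[0,0,-0.005],[0,0,0]],[[0,0,-0.005],[0,0,0]],[[0,0,-0.005],[0,0,0]],[[0,0,-0.005],[0,0,0]]]'

```text
clock: 38.4
tcp_pos: [575.4, -33.2, 54.7]
ee_rot: [0.0, 0.577, 0.817, 0.0]
contact_force: [-3.2, 0.1, 8.6]
grip_width: -0.1
grasp_force: 4.0
```

Emit:
move_arm --targets '[[[-0.001,0.004,-0.001],[0,0,0]],[[-0.004,0.013,-0.001],[0,0,0]],[[-0.008,0.025,-0.001],[0,0,0]],[[-0.012,0.038,-0.001],[0,0,0]],[[-0.016,0.051,-0.001],[0,0,0]],[[-0.02,0.065,-0.001],[0,0,0]],[[-0.024,0.078,-0.001],[0,0,0]],[[-0.028,0.091,-0.001],[0,0,0]],[[-0.031,0.1,-0.001],[0,0,0]],[[-0.033,0.105,-0.001],[0,0,0]]]'

```text
clock: 39.65
tcp_pos: [560.0, 18.0, 54.6]
ee_rot: [0.001, 0.578, 0.816, 0.0]
contact_force: [-0.8, -4.0, 8.4]
grip_width: -0.2
grasp_force: 4.3
```

Emit:
move_arm --targets '[[[-0.001,0.004,0],[0,0,0]],[[-0.004,0.013,0],[0,0,0]],[[-0.008,0.025,0],[0,0,0]],[[-0.012,0.038,0],[0,0,0]],[[-0.016,0.051,0],[0,0,0]],[[-0.02,0.065,0],[0,0,0]],[[-0.024,0.078,0],[0,0,0]],[[-0.028,0.091,0],[0,0,0]],[[-0.031,0.1,0],[0,0,0]],[[-0.033,0.105,0],[0,0,0]]]'

```text
clock: 40.9
tcp_pos: [544.3, 71.4, 54.8]
ee_rot: [0.002, 0.577, 0.816, 0.001]
contact_force: [1.2, -2.2, 8.1]
grip_width: -0.1
grasp_force: 3.9
```

Emit:
move_arm --targets '[[[-0.001,0.004,0],[0,0,0]],[[-0.004,0.013,0],[0,0,0]],[[-0.008,0.025,0],[0,0,0]],[[-0.012,0.038,0],[0,0,0]],[[-0.016,0.051,0],[0,0,0]],[[-0.02,0.065,0],[0,0,0]],[[-0.024,0.078,0],[0,0,0]],[[-0.028,0.091,0],[0,0,0]],[[-0.032,0.102,0],[0,0,0]],[[-0.034,0.107,0],[0,0,0]]]'

```text
clock: 42.15
tcp_pos: [527.2, 125.2, 54.7]
ee_rot: [0.002, 0.577, 0.816, 0.001]
contact_force: [0.8, -2.0, 8.1]
grip_width: -0.0
grasp_force: 4.0
```

```bash
python3 -c "
from h import *
look('w8',(130,120,430,420),1.5)
a=cv2.imread('pics/w7.png');b=cv2.imread('pics/w8.png')
# dark-brown mount arc extents ahead of the tips
for im in(a,b):
    r=im[150:192,150:310].astype(int);m=(r[...,2]-r[...,0])>8
    ys,xs=np.nonzero(m);print(xs.min()+150,xs.max()+150,ys.min()+150,xs.mean()+150,m.sum())
"
```

```text
loader tcp [-26.5  50.6] [527.2 125.2  54.7] [ 0.8 -2.   8.1]
150 275 150 206.86182669789227 1281
150 275 150 205.98607484769366 1149
```

The steady drag force of about 2.2 N and the unchanged height show the mount is still under the tips.

Emit:
move_arm --targets '[[[0.003,0.001,0],[0,0,0]],[[0.009,0.002,0],[0,0,0]],[[0.016,0.004,0],[0,0,0]],[[0.023,0.006,0],[0,0,0]],[[0.03,0.008,0],[0,0,0]],[[0.037,0.01,0],[0,0,0]],[[0.044,0.013,0],[0,0,0]],[[0.051,0.015,0],[0,0,0]],[[0.057,0.017,0],[0,0,0]],[[0.061,0.018,0],[0,0,0]]]'

```text
clock: 43.45
tcp_pos: [556.2, 134.4, 54.4]
ee_rot: [0.0, 0.577, 0.817, 0.0]
contact_force: [-2.6, -0.7, 9.4]
grip_width: 0.3
grasp_force: 4.9
```

Emit:
move_arm --targets '[[[0.002,0.001,0],[0,0,0]],[[0.006,0.002,0],[0,0,0]],[[0.01,0.003,0],[0,0,0]],[[0.014,0.004,0],[0,0,0]],[[0.018,0.005,-0.001],[0,0,0]],[[0.021,0.006,-0.002],[0,0,0]],[[0.024,0.007,-0.003],[0,0,0]],[[0.027,0.008,-0.004],[0,0,0]],[[0.027,0.008,-0.004],[0,0,0]],[[0.027,0.008,-0.004],[0,0,0]]]'

```text
clock: 44.7
tcp_pos: [568.3, 138.2, 50.7]
ee_rot: [-0.001, 0.577, 0.817, -0.001]
contact_force: [0.1, 0.3, -0.4]
grip_width: 0.1
grasp_force: 0.0
```

Emit:
move_arm --targets '[[[0.001,0,-0.001],[0,0,0]],[[0.002,0.001,-0.002],[0,0,0]],[[0.004,0.001,-0.003],[0,0,0]],[[0.006,0.002,-0.004],[0,0,0]],[[0.007,0.002,-0.005],[0,0,0]],[[0.008,0.003,-0.006],[0,0,0]],[[0.008,0.003,-0.006],[0,0,0]],[[0.008,0.003,-0.006],[0,0,0]],[[0.008,0.003,-0.006],[0,0,0]],[[0.008,0.003,-0.006],[0,0,0]]]'

```text
clock: 45.95
tcp_pos: [573.2, 139.7, 48.3]
ee_rot: [0.0, 0.577, 0.817, 0.0]
contact_force: [0.1, -0.7, -0.0]
grip_width: -0.3
grasp_force: 0.0
```

Emit:
move_arm --targets '[[[0,0,-0.001],[0,0,0]],[[0,0,-0.001],[0,0,0]],[[0,0,-0.002],[0,0,0]],[[0,0,-0.002],[0,0,0]],[[0,0,-0.003],[0,0,0]],[[0,0,-0.003],[0,0,0]],[[0,0,-0.004],[0,0,0]],[[0,0,-0.004],[0,0,0]],[[0,0,-0.004],[0,0,0]],[[0,0,-0.004],[0,0,0]]]'

```text
clock: 47.2
tcp_pos: [573.3, 139.8, 46.9]
ee_rot: [0.0, 0.577, 0.817, 0.0]
contact_force: [-2.4, -0.8, 5.8]
grip_width: -0.0
grasp_force: 3.4
```

Emit:
move_arm --targets '[[[0,0,0.03],[0,0,0]],[[0,0,0.08],[0,0,0]],[[0,0,0.14],[0,0,0]],[[0.01,-0.01,0.2],[0,0,0]],[[0.02,-0.04,0.26],[0,0,0]],[[0.04,-0.08,0.32],[0,0,0]],[[0.06,-0.12,0.38],[0,0,0]],[[0.07,-0.15,0.43],[0,0,0]],[[0.08,-0.17,0.46],[0,0,0]],[[0.08,-0.18,0.47],[0,0,0]]]'

```text
clock: 48.45
tcp_pos: [613.7, 49.3, 282.3]
ee_rot: [0.001, 0.577, 0.816, 0.001]
contact_force: [-0.7, -0.0, -0.4]
grip_width: -0.2
grasp_force: 0.0
```

```bash
python3 - <<'E'
from h import *
p=cams.camera_params('wrist');im=cams.capture('wrist');t=cams.capture('top');pt=cams.camera_params('top');k=4
def ov(im,p,x0,y0,x1,y1,k):
    b=cv2.resize(im,None,fx=k,fy=k,interpolation=2)
    for x,y,z,r in[(20,50,28.5,16),(20,96,33.5,16),(20,142,31,16),(20,4,28,18.5),(-29,-147,40,16)]:
        X=[np.r_[toW(x+r*np.cos(a),y+r*np.sin(a)),z-1] for a in np.linspace(0,6.29,40)]
        cv2.polylines(b,[np.int32((proj(p,X)+.5)*k)],True,(0,255,0),1)
    return b[y0*k:y1*k,x0*k:x1*k]
a=ov(im,p,190,0,370,200,3);b=ov(t,pt,150,155,320,255,2)
o=np.zeros((600,540+340,3),np.uint8)[:, :];o[:600,:540]=a;o[:200,540:]=b
cv2.imwrite('pics/fin.png',cv2.resize(o,(792,540)))
E
```

```text
(no output)
```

View pics/fin.png

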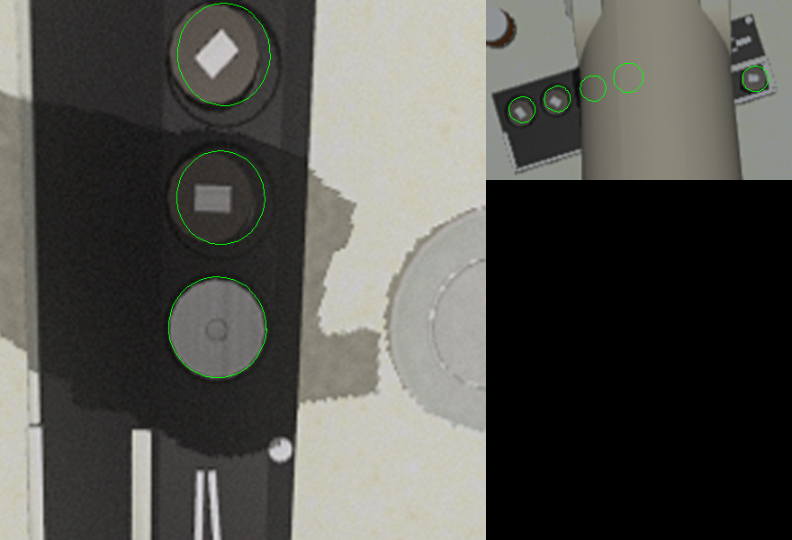

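All three mounts sit inside their wells. They lie about 3 mm to the lane side, which is within tolerance, and the felt heights show them flat. The reference (crop (217,328)) and the last mount are in place.

```bash
python3 -c "
from station import env
print(env.hand_in())"
```

```text
the job is handed in; nothing more can be done
None
```

I handed the job in at about 49 s of the 72 s allowed: the first three mounts lie flat in the three free wells, about 3 mm off centre by camera, and the last mount and the reference standard are in place; the hand-in returned no verdict.

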